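# Reset the tripped breakers and lock out the worn one

## Robot

A 7-joint arm with a two-finger parallel gripper is mounted at the origin on a cart in front of the work surface, level with it; the furniture and walls round the work are solid. World frame = base frame: x ahead of the robot, y to its left, z up, the work surface at z = 0. Lengths are in m, angles in rad, forces in N, time in s.
With the tool pointing down it reaches from about 0.4 to 0.875 m from the base axis. Payload 6.5 kg.
Tool frame: the origin (TCP) lies at the very end of the fingers, on their centre line; the grasp point (between the pads) lies 19 mm behind it; z points along the fingers, y is the line along which they close (so a half turn about z gives the same grasp; the last joint's range is limited). The gripper opens to 85 mm and grips with 20 to 120 N. Pads are 22 mm wide; open, the fingers measure 114 mm over their backs; the gripper's body (76 mm by 85 mm) begins 54 mm behind the grasp point. The pads swing forward as they close: fully open they stand 13 mm farther back than shut.
Start: joints at [-1.198, 0.536, -0.004, 1.538, 0.003, 1.067, -0.071], TCP at [0.276, 0.588, 0.231] pointing down, gripper open.
Joint ranges: [-2.7, 2.7], [-0.37, 2.16], [-1.27, 1.26], [0.24, 2.4], [-1.31, 4.45], [0.19, 1.91], [-2.76, 2.76]. Speed limits (rad/s): [2.39, 2.39, 3.14, 3.14, 3.14, 3.14, 3.14].

## Interface

Orientations are given as a 3x3 rotation matrix whose columns are the frame's x, y, z axes.
In Python, from bench import r gives the robot as it stands. The module is installed in compiled form; this text tells all that it offers.
- The arm moves only by the tool apply_moves, never from a script. Its argument "deltas" is a list of rows, each a list of 3 entries, a list of its own where there are three numbers: the shift along the tool's x, y, z in mm, then the turn, a rotation vector about the tool's x, y, z in rad, then the gripper command: -1 is shut, 1 is fully open, values between are in proportion. A call has 1 to 12 rows; each row shifts and turns the commanded pose from where the row before left it, along the tool's axes as they then stand; what a row does not reach is not made up. A row lasts 1/12 s, in which the tool goes at most 41.7 mm and 7.16 degrees, less where a joint would pass 70% of its speed; a pose out of reach is approached as far as the arm can. A call with a gripper value outside its range is refused whole. The fingers move at their own pace and stop on an object; the grip force is fixed at half the most. Time passes only in rows, so rows that do not move let the fingers close. It gives the time, the measured TCP pose, the force, the opening and the grip force at its end, in the units of the state.
- r.get_obs(): the state, without advancing time (a new reading comes with each control period).
- r.grab_frame(name): name is "scene" or "top" or "wrist"; returns a dict with "img" (420x560x3 uint8, red, green, blue), "vfov" (degrees; the focal length in pixels is half the picture's height over the tangent of half this angle, whatever the lens; pixels are square), "cx", "cy" (the principal point, pixels), "rvec" (rotation vector, rad) and "tvec" (3), from world to camera coordinates, as OpenCV has them. Camera axes: x right, y down, z forward; pixel columns grow to the right and rows downward; lengths in m; the calibration is good to about 2 mm. The wrist camera is an equidistant fisheye: a pixel r from the principal point sees the ray r / f radians off the axis. A picture is of the moment at which its call begins. There is no depth.
- r.sign_off(): hands the job in; it is judged then, once.
Trained networks look in the newest picture that a camera, given by its name, has taken for a name from the list of things; names that differ only in an ending like _2 or _b are one class to them, and where a whole thing is asked for, a point or a joint stands for the part that bears it (a point fixed in the world has none). Each returns a list of dicts, best first, with "confidence" (0 to 1); they miss things now and then, are a little off and sometimes report something else, mostly with a low value. They report only what shows in the picture. A call takes as long as a camera call.
- r.outline_of(camera, thing): "pixels" (420x560 bool, what is visible of it).
- r.mark_of(camera, thing): "point" ([x, y, z] in m, in the coordinates of the camera as it stood for that picture, good to about 4 mm: a listed point, or the origin of a listed thing).
The state is a dict: "time_s": time; "q": joint angles; "joint_vel": joint speeds; "tau": joint torques, N m; "tool_pos": TCP position; "orientation": TCP orientation; "force": force on the tool from outside, world axes, zero at the start; "ft_torque": the same for the moment, N m; "finger_gap": opening from 0.0 (shut) to 1.0 (fully open); "grasp_force": force on a finger pad.
Only numpy, scipy, OpenCV 4.12 (cv2) and the standard library are available. Lean on these libraries where they do the work, as an engineer would, in place of code of your own. Each camera call takes 0.05 s, during which the arm holds its last target. There are 200 camera calls.

## Task

The three push-to-reset breakers on top of the bench supply box have tripped and stand out. Press them in slowly and gently, each only until you feel it snap over and stay in; one is worn out, stays soft and springs back, so do not force it but set the lock-out cap down over that one until it is fully seated, and let go. Leave the other things on the bench as they are.

Things in the scene. Friction and masses are not known exactly. Their poses are not given: they have to be found in the camera images.
- supply_box: Fixed grey steel box, 110 (its x) x 250 (its y) x 70 mm high, three round outlets on its front (-x) face; origin at the centre of its underside, z up. On its flat lid three equal breakers stand in a row along its y, 80 mm apart: each a steel collar 32 mm in diameter and 8 mm high, with a white stem and a black button head (24 mm in diameter) standing out of it.
- seat0 (a point): Point on the lid's top, on the axis of the breaker at the box's y = +80 mm. Axes as the box's.
- seat1 (a point): The same for the middle breaker.
- seat2 (a point): The same for the breaker at the box's y = -80 mm.
- button0_top (a point): Centre of the flat top of the black button head over seat0; about 23 to 24 mm above the lid when it stands out. It moves straight down when pressed.
- button1_top (a point): The same over seat1.
- button2_top (a point): The same over seat2.
- button0 (a joint): Depth (m) to which button 0 is pushed in: 0 to 0.001 standing out; more is deeper. A sound breaker pushes back ever harder, up to 6 to 8 N, then the force suddenly falls to almost nothing (the snap), and it stays in when released, 3 to 10 mm deep. Its snap comes 2 to 8 mm deep, differently from breaker to breaker and unseen; pushed on, it meets a hard stop, as little as 3 mm past the snap.
- button1 (a joint): The same for button 1. The worn breaker (any of the three, it cannot be seen which) feels different: it stays soft all the way, pushing back with less than 4 N until its hard stop 9.5 to 10.5 mm deep, and springs back out when released.
- button2 (a joint): The same for button 2. No button may be pushed with more than 13 N, or the breaker breaks.
- lock_cap_mid (a point): Centre, half-way up (17 mm over its mouth), of the loose lock-out cap: plain aluminium cup standing mouth down, 44 mm in diameter, 34 mm high, with a small steel padlock eye 12 mm high on its crown; 90 g; round. Its bore, 35 mm wide and 29 mm deep, slips over a breaker's collar with about 1 mm of play all round; seated, its mouth stands on the lid and its crown clears a button that stands out.
- pipe_piece_mid (a point): Centre of a bystander: loose piece of dark steel pipe standing on end, 42 mm in diameter, 75 mm high.
- brass_tee_mid (a point): Centre of a bystander: loose brass pipe tee lying flat, 60 x 80 x 39 mm.

How it is judged:
At the end, for the whole second after the job is handed in: Two breakers stay in (more than 2.5 mm deep); the worn one stands out (less than 2 mm deep) under the lock-out cap, which is on its axis within 4 mm, upright within 0.06 rad, its mouth within 2.5 mm of the lid, released and at rest ((((value of joint button0 below 0.002 m and value of joint each of button1, button2 above 0.0025 m) and (horizontal distance between lock_cap_mid and seat0 below 0.004 m and z of lock_cap_mid in the frame of seat0 below 0.0195 m)) or ((value of joint button1 below 0.002 m and value of joint each of button0, button2 above 0.0025 m) and (horizontal distance between lock_cap_mid and seat1 below 0.004 m and z of lock_cap_mid in the frame of seat1 below 0.0195 m)) or ((value of joint button2 below 0.002 m and value of joint each of button0, button1 above 0.0025 m) and (horizontal distance between lock_cap_mid and seat2 below 0.004 m and z of lock_cap_mid in the frame of seat2 below 0.0195 m))) and angle between lock_cap_mid's own z axis and vertical below 0.06 rad and linear speed of lock_cap below 0.02 m/s and contact force between lock_cap and the fingers below 0.1 N); the robot touches nothing.
It fails at once if a breaker is pushed with more than 13 N (contact force between any of button0, button1, button2 and the fingers above 13 N or contact force between any of button0, button1, button2 and the arm above 13 N or contact force between any of button0, button1, button2 and lock_cap above 13 N).
It fails at once if the pipe piece or the brass tee is pushed more than 30 mm or knocked over (distance of any of pipe_piece_mid, brass_tee_mid from where it was at the start of the episode above 0.03 m or angle between pipe_piece_mid's own z axis and vertical above 0.5 rad).
It also fails if it takes over 64 s, if anything falls off the work surface, if the arm or the gripper's body presses on something with over 40 N, if the wrist force passes 120 N, or if a joint passes its speed limit or range.

## Working session

There is one attempt and no reset: what is moved stays moved. The work goes in short steps, Python scripts to look and compute and a tool call to move; the robot and the scene stay as the last step left them, time stands still between calls to the robot, and variables do not carry over. Pictures are saved under pics/ and viewed, at most 10 in all, crops included, and the job is handed in when it is done.

Besides the shell and the picture viewer there is one more tool, called after "Emit:" as name([rows], argument=value, ...), one row to a line, values as JSON. apply_moves: Moves the arm, as the interface text tells. Its arguments: {"type":"object","properties":{"deltas":{"type":"array","items":{"type":"array"}}},"required":["deltas"]}

```bash
mkdir -p pics; cat > h.py <<'E'
from bench import r
import numpy as np, cv2
def grab(c,fn=None):
    f=r.grab_frame(c)
    if fn: cv2.imwrite('pics/'+fn,f['img'][:,:,::-1])
    return f
def world(f,p):
    R=cv2.Rodrigues(np.array(f['rvec'],float))[0]
    return R.T@(np.array(p)-np.array(f['tvec']).ravel())
def marks(c,f,things):
    for t in things:
        for m in r.mark_of(c,t)[:3]:
            print(c,t,round(m['confidence'],2),np.round(world(f,m['point']),4))
E
python3 - <<'E'
from h import *
o=r.get_obs();print(o['time_s'],o['tool_pos'],np.round(o['orientation'],3),o['finger_gap'],o['force'])
for c in('scene','top'):
    f=grab(c,c+'1.png')
    marks(c,f,['supply_box','seat0','seat1','seat2','button0_top','button1_top','button2_top','lock_cap_mid','pipe_piece_mid','brass_tee_mid'])
    R=cv2.Rodrigues(np.array(f['rvec']))[0];print(-R.T@np.array(f['tvec']).ravel(),f['vfov'])
print(r.get_obs()['time_s'])
E
```

```text
0.0 [0.27591159 0.58783517 0.23043264] [[-0.905  0.425 -0.001]
 [ 0.425  0.905 -0.002]
 [-0.    -0.002 -1.   ]] 1.000470725235873 [ 0.11776973  0.28441015 -0.31896546]
scene supply_box 0.61 [ 0.6249 -0.0055  0.0013]
scene seat0 0.94 [ 0.6366 -0.0843  0.0695]
scene seat0 0.92 [ 0.6235 -0.0108  0.0727]
scene seat0 0.84 [0.6132 0.0713 0.0712]
scene seat1 0.94 [ 0.6366 -0.0843  0.0695]
scene seat1 0.92 [ 0.6235 -0.0108  0.0727]
scene seat1 0.84 [0.6132 0.0713 0.0712]
scene seat2 0.94 [ 0.6366 -0.0843  0.0695]
scene seat2 0.92 [ 0.6235 -0.0108  0.0727]
scene seat2 0.84 [0.6132 0.0713 0.0712]
scene button0_top 0.51 [0.6139 0.0715 0.0941]
scene button1_top 0.7 [ 0.624  -0.0105  0.0024]
scene button1_top 0.46 [ 0.6247 -0.0028  0.0925]
scene button2_top 0.4 [ 0.6396 -0.0898  0.0923]
scene button2_top 0.39 [ 0.6243 -0.011   0.0718]
scene lock_cap_mid 0.8 [0.4162 0.1513 0.0177]
scene pipe_piece_mid 0.71 [0.4395 0.2466 0.0334]
[-0.18101577  0.49164396  0.42918787] 48.53286516948273
top supply_box 0.84 [ 0.6267 -0.0089  0.0007]
top seat0 0.66 [0.6178 0.0721 0.0773]
top seat0 0.57 [ 0.6411 -0.0848  0.069 ]
top seat1 0.66 [0.6178 0.0721 0.0773]
top seat1 0.57 [ 0.6411 -0.0848  0.069 ]
top seat2 0.66 [0.6178 0.0721 0.0773]
top seat2 0.57 [ 0.6411 -0.0848  0.069 ]
top button0_top 0.55 [0.6121 0.0653 0.0972]
top button1_top 0.56 [ 0.6218 -0.0078  0.0947]
top button2_top 0.51 [ 0.64   -0.0875  0.095 ]
top lock_cap_mid 0.56 [0.4143 0.1531 0.0192]
top pipe_piece_mid 0.65 [0.4376 0.2495 0.0376]
top brass_tee_mid 0.85 [0.416  0.372  0.0215]
[0.43799173 0.12057201 0.97030002] 52.62703239263364
1.1
```

View pics/top1.png

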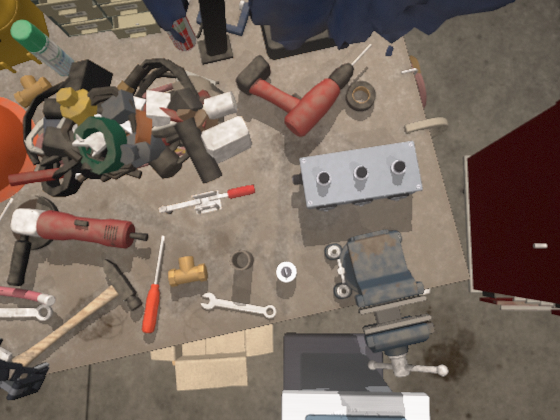

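View pics/scene1.png

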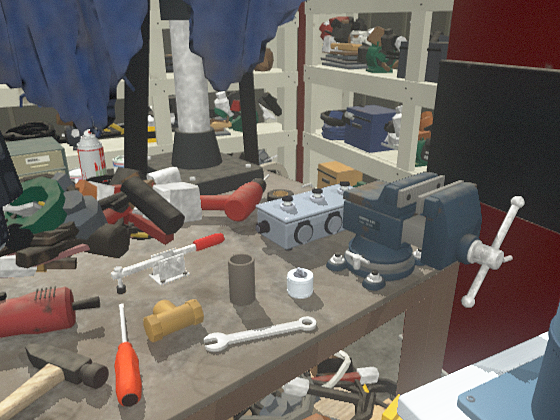

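Emit:
apply_moves([
  [[0,0,0],[0,0,0.123],-1],
  [[0,0,0],[0,0,0.123],-1],
  [[0,0,0],[0,0,0.123],-1],
  [[0,0,0],[0,0,0.123],-1],
  [[0,0,0],[0,0,0.123],-1],
  [[0,0,0],[0,0,0.123],-1],
  [[0,0,0],[0,0,0.123],-1],
  [[0,0,0],[0,0,0.123],-1],
  [[-20,8,0],[0,0,0],-1],
  [[-37,15,0],[0,0,0],-1],
  [[-37,15,0],[0,0,0],-1],
  [[-37,15,0],[0,0,0],-1],
])

```text
time_s: 2.1
tool_pos: [0.3483, 0.4654, 0.2313]
orientation: [[-0.149, 0.989, 0.0], [0.989, 0.149, 0.0], [0.0, 0.0, -1.0]]
force: [1.0, 0.6, -0.1]
finger_gap: 0.002
grasp_force: 0.0
```

Emit:
apply_moves([
  [[-37,15,0],[0,0,0],-1],
  [[-37,15,0],[0,0,0],-1],
  [[-37,15,0],[0,0,0],-1],
  [[-37,15,0],[0,0,0],-1],
  [[-37,15,0],[0,0,0],-1],
  [[-37,15,0],[0,0,0],-1],
  [[-37,15,0],[0,0,0],-1],
  [[-37,15,0],[0,0,0],-1],
  [[-37,15,0],[0,0,0],-1],
  [[-37,15,0],[0,0,0],-1],
  [[-37,15,0],[0,0,0],-1],
  [[0,0,0],[0,0,0],-1],
])

```text
time_s: 3.1
tool_pos: [0.5746, 0.0785, 0.2321]
orientation: [[-0.136, 0.991, 0.004], [0.991, 0.136, -0.005], [-0.006, 0.003, -1.0]]
force: [-0.7, -0.5, 0.7]
finger_gap: 0.003
grasp_force: 0.0
```

```bash
python3 - <<'E'
from h import *
f=grab('wrist','w1.png')
marks('wrist',f,['supply_box','seat0','button0_top'])
R=cv2.Rodrigues(np.array(f['rvec']))[0];print(-R.T@np.array(f['tvec']).ravel(),f['vfov'],f['cx'],f['cy'])
o=r.get_obs();print(o['time_s'],o['tool_pos'],np.round(o['orientation'],3),np.round(o['q'],2),o['force'])
E
```

```text
wrist supply_box 0.92 [ 6.218e-01 -6.600e-03 -3.000e-04]
wrist supply_box 0.16 [0.4358 0.2457 0.0417]
wrist seat0 0.83 [0.6116 0.0722 0.0687]
wrist button0_top 0.61 [0.6079 0.0696 0.0947]
[0.5637065  0.15673226 0.3739896 ] 65.70646984690485 273.15168222585606 210.7655467633222
3.3 [0.57063004 0.08980978 0.23113634] [[-0.149  0.989 -0.001]
 [ 0.989  0.149  0.001]
 [ 0.001 -0.    -1.   ]] [-0.52  0.43  0.38  1.75 -0.19  0.99  0.08] [ 0.07207286  0.88544909 -0.09503441]
```

View pics/w1.png

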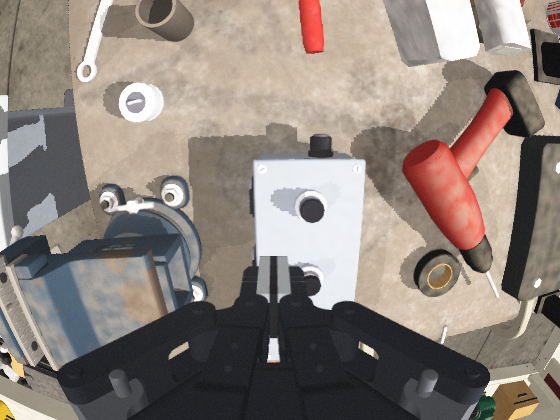

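```bash
cat >> h.py <<'E'
def ray(f,uv,fish):
    foc=210/np.tan(np.radians(f['vfov'])/2)
    d=np.array([(uv[0]-f['cx'])/foc,(uv[1]-f['cy'])/foc])
    if fish:
        th=np.hypot(*d); v=np.r_[d/th*np.sin(th),np.cos(th)]
    else: v=np.r_[d,1]
    R=cv2.Rodrigues(np.array(f['rvec'],float))[0]
    return -R.T@np.array(f['tvec']).ravel(), R.T@v
def onz(f,uv,z,fish):
    c,v=ray(f,uv,fish); return c+v*(z-c[2])/v[2]
def dark(img,u,v,h,t=60,bright=False):
    g=cv2.cvtColor(img,cv2.COLOR_RGB2GRAY)[v-h:v+h+1,u-h:u+h+1]
    m=((g>t) if bright else (g<t)).astype(np.uint8)
    n,l,s,c=cv2.connectedComponentsWithStats(m)
    i=1+np.argmax(s[1:,4]); return c[i]+[u-h,v-h],s[i]
E
python3 - <<'E'
from h import *
f=grab('top')
for u,v in((324,178),(362,173),(399,167)):
    c,s=dark(f['img'],u,v,10); print(c,s,onz(f,c,.093,False))
    for m in r.outline_of('top','button0')[:0]: pass
for m in r.outline_of('top','supply_box')[:1]:
    P=m['pixels'].astype(np.uint8); cs=max(cv2.findContours(P,0,2)[0],key=cv2.contourArea); print(cv2.minAreaRect(cs))
f=grab('wrist')
c,s=dark(f['img'],312,209,20); print(c,s,onz(f,c,.0925,True))
for uv in((254,160),(365,158)): print(onz(f,uv,.07,True))
for m in r.outline_of('wrist','lock_cap_mid')[:1]:
    ys,xs=np.nonzero(m['pixels']);print(m['confidence'],xs.min(),xs.max(),ys.min(),ys.max())
E
```

```text
Traceback (most recent call last):
  File "h.py", line 28, in dark
    i=1+np.argmax(s[1:,4]); return c[i]+[u-h,v-h],s[i]
        ~~~~~~~~~^^^^^^^^^
ValueError: attempt to get argmax of an empty sequence
```

```bash
python3 - <<'E'
from h import *
f=grab('top'); f['img']=cv2.imread('pics/top1.png')[:,:,::-1].copy()
for u,v in((324,178),(362,173),(399,167)):
    c,s=dark(f['img'],u,v,10); print(c,s,onz(f,c,.093,False))
f=grab('wrist')
c,s=dark(f['img'],312,209,20); print(c,s,onz(f,c,.0925,True))
for uv in((254,160),(365,158)): print(onz(f,uv,.07,True))
for m in r.outline_of('wrist','lock_cap_mid')[:1]:
    ys,xs=np.nonzero(m['pixels']);print(m['confidence'],xs.min(),xs.max(),ys.min(),ys.max())
E
```

```text
Traceback (most recent call last):
  File "h.py", line 28, in dark
    i=1+np.argmax(s[1:,4]); return c[i]+[u-h,v-h],s[i]
        ~~~~~~~~~^^^^^^^^^
ValueError: attempt to get argmax of an empty sequence
```

```bash
sed -i 's/^    m=((g>t).*/    if not bright: t=(int(g.min())+int(np.median(g)))\/2*0.8\n    m=((g>t) if bright else (g<t)).astype(np.uint8)/' h.py; python3 - <<'E'
from h import *
f=grab('top'); f['img']=cv2.imread('pics/top1.png')[:,:,::-1].copy()
for u,v in((324,178),(362,173),(399,167)):
    c,s=dark(f['img'],u,v,10); print(c,s,onz(f,c,.093,False))
f=grab('wrist')
c,s=dark(f['img'],312,209,20); print(c,s,onz(f,c,.0925,True))
for uv in((254,160),(365,158)): print(onz(f,uv,.07,True))
for m in r.outline_of('wrist','lock_cap_mid')[:1]:
    ys,xs=np.nonzero(m['pixels']);print(m['confidence'],xs.min(),xs.max(),ys.min(),ys.max())
E
```

```text
[323.69512195 177.52439024] [ 5  5 10 10 82] [0.61085907 0.07119966 0.093     ]
[361.31395349 172.01162791] [ 5  4 10 11 86] [ 0.62251031 -0.00726514  0.093     ]
[399.11627907 166.3255814 ] [ 5  5 11 10 86] [ 0.63448807 -0.08583926  0.093     ]
[313.62603878 221.67867036] [ 10  24  25  17 361] [0.61057679 0.07509924 0.0925    ]
[0.54786236 0.11976501 0.07      ]
[0.65272628 0.13889953 0.07      ]
0.66 123 167 93 131
```

```bash
python3 - <<'E'
from h import *
f=grab('wrist','w2.png')
c,s=dark(f['img'],313,220,20); print(c,s,onz(f,c,.0925,True))
for t in('supply_box','lock_cap_mid','button0_top'):
  for m in r.outline_of('wrist',t)[:1]:
    ys,xs=np.nonzero(m['pixels']);print(t,m['confidence'],xs.min(),xs.max(),ys.min(),ys.max(),xs.mean(),ys.mean())
o=r.get_obs();print(o['tool_pos'],o['time_s'])
cv2.imwrite('pics/w2c.png',cv2.resize(f['img'][80:300,100:420,::-1],None,fx=2.5,fy=2.5))
E
```

```text
[313.61388286 223.45336226] [  9  12  24  24 461] [0.6111285  0.07273504 0.0925    ]
supply_box 0.95 251 366 147 363 312.59745794961566 224.80569297511227
lock_cap_mid 0.56 122 166 92 131 144.08763250883393 111.65724381625442
button0_top 0.89 303 325 212 235 314.2997658079625 223.88758782201404
[0.57101583 0.08879994 0.23134538] 3.75
```

View pics/w2c.png

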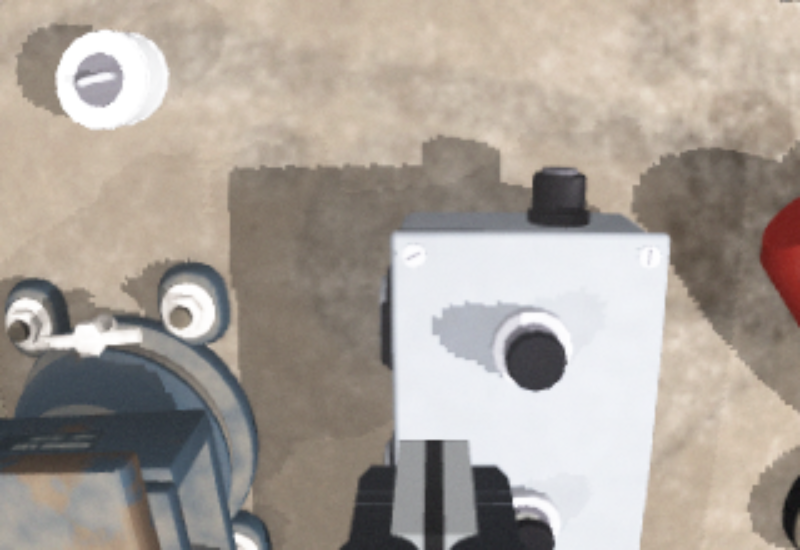

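Emit:
apply_moves([
  [[-11,18,0],[0,0,0],-1],
  [[-12,19,0],[0,0,0],-1],
  [[0,0,15],[0,0,0],-1],
  [[0,0,25],[0,0,0],-1],
  [[0,0,25],[0,0,0],-1],
  [[0,0,25],[0,0,0],-1],
  [[0,0,20],[0,0,0],-1],
  [[0,0,11],[0,0,0],-1],
  [[0,0,5],[0,0,0],-1],
  [[0,0,3],[0,0,0],-1],
  [[0,0,0],[0,0,0],-1],
  [[0,0,0],[0,0,0],-1],
])

```text
time_s: 4.75
tool_pos: [0.612, 0.0712, 0.1034]
orientation: [[-0.147, 0.989, 0.002], [0.989, 0.147, 0.0], [0.0, 0.002, -1.0]]
force: [-0.6, 0.5, 0.1]
finger_gap: 0.0
grasp_force: 0.0
```

```bash
python3 - <<'E'
from h import *
for i in range(2):
    f=grab('wrist','w3.png'); o=r.get_obs();print(o['time_s'],o['tool_pos'],o['force'])
E
```

```text
4.8 [0.61202428 0.07124812 0.1035483 ] [1.35332952 0.12168564 0.31148777]
4.85 [0.61198527 0.07125218 0.10351849] [ 0.3148887  -0.09747952 -0.53856549]
```

Emit:
apply_moves([
  [[0,0,3],[0,0,0],-1],
  [[0,0,3],[0,0,0],-1],
  [[0,0,1.5],[0,0,0],-1],
  [[0,0,0],[0,0,0],-1],
  [[0,0,0],[0,0,0],-1],
])

```text
time_s: 5.27
tool_pos: [0.6109, 0.0711, 0.0946]
orientation: [[-0.147, 0.989, -0.0], [0.989, 0.147, -0.0], [-0.0, -0.0, -1.0]]
force: [0.5, -0.2, 0.7]
finger_gap: -0.002
grasp_force: 0.0
```

Emit:
apply_moves([
  [[0,0,0.7],[0,0,0],-1],
  [[0,0,0.7],[0,0,0],-1],
  [[0,0,0.6],[0,0,0],-1],
  [[0,0,0],[0,0,0],-1],
  [[0,0,0],[0,0,0],-1],
])

```text
time_s: 5.68
tool_pos: [0.6112, 0.0711, 0.0929]
orientation: [[-0.147, 0.989, 0.0], [0.989, 0.147, -0.0], [-0.0, 0.0, -1.0]]
force: [0.6, -0.0, 0.9]
finger_gap: -0.004
grasp_force: 0.3
```

Emit:
apply_moves([
  [[0,0,0.5],[0,0,0],-1],
  [[0,0,0.5],[0,0,0],-1],
  [[0,0,0.5],[0,0,0],-1],
  [[0,0,0],[0,0,0],-1],
  [[0,0,0],[0,0,0],-1],
])

```text
time_s: 6.1
tool_pos: [0.6112, 0.0712, 0.0913]
orientation: [[-0.147, 0.989, 0.0], [0.989, 0.147, 0.0], [-0.0, 0.0, -1.0]]
force: [0.8, -0.3, 0.9]
finger_gap: -0.001
grasp_force: 0.5
```

Emit:
apply_moves([
  [[0,0,0.5],[0,0,0],-1],
  [[0,0,0.5],[0,0,0],-1],
  [[0,0,0.5],[0,0,0],-1],
  [[0,0,0],[0,0,0],-1],
  [[0,0,0],[0,0,0],-1],
])

```text
time_s: 6.52
tool_pos: [0.6112, 0.0712, 0.0898]
orientation: [[-0.147, 0.989, 0.0], [0.989, 0.147, -0.0], [-0.0, 0.0, -1.0]]
force: [0.2, -0.6, 1.6]
finger_gap: -0.0
grasp_force: 0.7
```

Emit:
apply_moves([
  [[0,0,0.5],[0,0,0],-1],
  [[0,0,0.5],[0,0,0],-1],
  [[0,0,0.5],[0,0,0],-1],
  [[0,0,0],[0,0,0],-1],
  [[0,0,0],[0,0,0],-1],
])

```text
time_s: 6.93
tool_pos: [0.6112, 0.0711, 0.0883]
orientation: [[-0.147, 0.989, 0.0], [0.989, 0.147, -0.0], [-0.0, 0.0, -1.0]]
force: [1.2, -1.2, 1.2]
finger_gap: 0.002
grasp_force: 0.9
```

Emit:
apply_moves([
  [[0,0,0.5],[0,0,0],-1],
  [[0,0,0.5],[0,0,0],-1],
  [[0,0,0.5],[0,0,0],-1],
  [[0,0,0],[0,0,0],-1],
  [[0,0,0],[0,0,0],-1],
])

```text
time_s: 7.35
tool_pos: [0.6112, 0.0711, 0.0868]
orientation: [[-0.147, 0.989, 0.0], [0.989, 0.147, 0.0], [-0.0, 0.0, -1.0]]
force: [0.9, -1.3, 1.7]
finger_gap: -0.002
grasp_force: 1.1
```

Emit:
apply_moves([
  [[0,0,0.5],[0,0,0],-1],
  [[0,0,0.5],[0,0,0],-1],
  [[0,0,0.5],[0,0,0],-1],
  [[0,0,0],[0,0,0],-1],
  [[0,0,0],[0,0,0],-1],
])

```text
time_s: 7.77
tool_pos: [0.6112, 0.0712, 0.0854]
orientation: [[-0.148, 0.989, 0.0], [0.989, 0.148, 0.0], [-0.0, 0.0, -1.0]]
force: [-0.1, 0.1, 3.1]
finger_gap: 0.001
grasp_force: 1.3
```

Emit:
apply_moves([
  [[0,0,-6],[0,0,0],-1],
  [[0,0,-12],[0,0,0],-1],
  [[-15,0,0],[0,0,0],-1],
  [[-25,0,0],[0,0,0],-1],
  [[-25,0,0],[0,0,0],-1],
  [[-10,0,0],[0,0,0],-1],
  [[-4,0,0],[0,0,0],-1],
  [[0,0,5],[0,0,0],-1],
  [[0,0,3],[0,0,0],-1],
  [[0,0,0.8],[0,0,0],-1],
  [[0,0,0],[0,0,0],-1],
  [[0,0,0],[0,0,0],-1],
])

```text
time_s: 8.77
tool_pos: [0.6226, -0.0057, 0.0942]
orientation: [[-0.149, 0.989, -0.0], [0.989, 0.149, 0.001], [0.001, -0.0, -1.0]]
force: [0.2, 0.6, -0.1]
finger_gap: 0.001
grasp_force: 0.0
```

Emit:
apply_moves([
  [[0,0,0.7],[0,0,0],-1],
  [[0,0,0.7],[0,0,0],-1],
  [[0,0,0.6],[0,0,0],-1],
  [[0,0,0],[0,0,0],-1],
  [[0,0,0],[0,0,0],-1],
])

```text
time_s: 9.18
tool_pos: [0.6229, -0.0067, 0.0926]
orientation: [[-0.148, 0.989, 0.0], [0.989, 0.148, 0.0], [0.0, 0.0, -1.0]]
force: [-0.1, 1.2, 1.8]
finger_gap: 0.003
grasp_force: 0.6
```

Emit:
apply_moves([
  [[0,0,0.4],[0,0,0],-1],
  [[0,0,0.4],[0,0,0],-1],
  [[0,0,0.4],[0,0,0],-1],
  [[0,0,0],[0,0,0],-1],
  [[0,0,0],[0,0,0],-1],
])

```text
time_s: 9.6
tool_pos: [0.623, -0.0068, 0.0914]
orientation: [[-0.148, 0.989, 0.0], [0.989, 0.148, 0.0], [0.0, 0.0, -1.0]]
force: [0.3, 1.3, 1.7]
finger_gap: -0.003
grasp_force: 1.1
```

Emit:
apply_moves([
  [[0,0,0.4],[0,0,0],-1],
  [[0,0,0.4],[0,0,0],-1],
  [[0,0,0.4],[0,0,0],-1],
  [[0,0,0],[0,0,0],-1],
  [[0,0,0],[0,0,0],-1],
])

```text
time_s: 10.02
tool_pos: [0.6229, -0.0068, 0.0902]
orientation: [[-0.148, 0.989, 0.0], [0.989, 0.148, 0.0], [0.0, 0.0, -1.0]]
force: [0.1, 2.5, 3.8]
finger_gap: 0.001
grasp_force: 1.6
```

Emit:
apply_moves([
  [[0,0,0.4],[0,0,0],-1],
  [[0,0,0.4],[0,0,0],-1],
  [[0,0,0.4],[0,0,0],-1],
  [[0,0,0],[0,0,0],-1],
  [[0,0,0],[0,0,0],-1],
])

```text
time_s: 10.43
tool_pos: [0.6229, -0.0069, 0.089]
orientation: [[-0.148, 0.989, 0.0], [0.989, 0.148, 0.0], [0.0, 0.0, -1.0]]
force: [0.7, 1.9, 3.8]
finger_gap: -0.006
grasp_force: 2.0
```

Emit:
apply_moves([
  [[0,0,0.4],[0,0,0],-1],
  [[0,0,0.4],[0,0,0],-1],
  [[0,0,0.4],[0,0,0],-1],
  [[0,0,0],[0,0,0],-1],
  [[0,0,0],[0,0,0],-1],
])

```text
time_s: 10.85
tool_pos: [0.6229, -0.0069, 0.0878]
orientation: [[-0.148, 0.989, 0.0], [0.989, 0.148, 0.0], [0.0, 0.0, -1.0]]
force: [0.1, 2.5, 5.2]
finger_gap: 0.0
grasp_force: 2.5
```

Emit:
apply_moves([
  [[0,0,0.4],[0,0,0],-1],
  [[0,0,0.4],[0,0,0],-1],
  [[0,0,0.4],[0,0,0],-1],
  [[0,0,0],[0,0,0],-1],
  [[0,0,0],[0,0,0],-1],
])

```text
time_s: 11.27
tool_pos: [0.6229, -0.0068, 0.0867]
orientation: [[-0.148, 0.989, 0.0], [0.989, 0.148, 0.0], [0.0, 0.0, -1.0]]
force: [0.6, 3.0, 6.2]
finger_gap: 0.002
grasp_force: 2.9
```

Emit:
apply_moves([
  [[0,0,0.4],[0,0,0],-1],
  [[0,0,0.4],[0,0,0],-1],
  [[0,0,0.4],[0,0,0],-1],
  [[0,0,0],[0,0,0],-1],
  [[0,0,0],[0,0,0],-1],
])

```text
time_s: 11.68
tool_pos: [0.6221, -0.0078, 0.0848]
orientation: [[-0.147, 0.989, -0.001], [0.989, 0.147, -0.001], [-0.001, -0.001, -1.0]]
force: [-0.3, 0.0, 1.5]
finger_gap: -0.002
grasp_force: 0.4
```

Emit:
apply_moves([
  [[0,0,-6],[0,0,0],-1],
  [[0,0,-12],[0,0,0],-1],
  [[-15,0,0],[0,0,0],-1],
  [[-25,0,0],[0,0,0],-1],
  [[-25,0,0],[0,0,0],-1],
  [[-10,0,0],[0,0,0],-1],
  [[-4,0,0],[0,0,0],-1],
  [[0,0,5],[0,0,0],-1],
  [[0,0,3],[0,0,0],-1],
  [[0,0,0.8],[0,0,0],-1],
  [[0,0,0],[0,0,0],-1],
  [[0,0,0],[0,0,0],-1],
])

```text
time_s: 12.68
tool_pos: [0.6343, -0.0837, 0.0943]
orientation: [[-0.149, 0.989, -0.0], [0.989, 0.149, 0.001], [0.001, -0.0, -1.0]]
force: [-0.4, 0.4, -0.2]
finger_gap: -0.001
grasp_force: 0.0
```

Emit:
apply_moves([
  [[0,0,0.5],[0,0,0],-1],
  [[0,0,0.5],[0,0,0],-1],
  [[0,0,0.5],[0,0,0],-1],
  [[0,0,0],[0,0,0],-1],
  [[0,0,0],[0,0,0],-1],
])

```text
time_s: 13.1
tool_pos: [0.6346, -0.0845, 0.0932]
orientation: [[-0.148, 0.989, 0.0], [0.989, 0.148, 0.001], [0.001, 0.0, -1.0]]
force: [-0.4, 2.0, 2.5]
finger_gap: -0.001
grasp_force: 1.4
```

Emit:
apply_moves([
  [[0,0,0.3],[0,0,0],-1],
  [[0,0,0.3],[0,0,0],-1],
  [[0,0,0.2],[0,0,0],-1],
  [[0,0,0],[0,0,0],-1],
  [[0,0,0],[0,0,0],-1],
])

```text
time_s: 13.52
tool_pos: [0.6347, -0.0846, 0.0925]
orientation: [[-0.148, 0.989, 0.0], [0.989, 0.148, 0.001], [0.0, 0.001, -1.0]]
force: [-1.1, 2.9, 4.7]
finger_gap: 0.002
grasp_force: 2.5
```

Emit:
apply_moves([
  [[0,0,0.3],[0,0,0],-1],
  [[0,0,0.3],[0,0,0],-1],
  [[0,0,0.2],[0,0,0],-1],
  [[0,0,0],[0,0,0],-1],
  [[0,0,0],[0,0,0],-1],
])

```text
time_s: 13.93
tool_pos: [0.634, -0.086, 0.091]
orientation: [[-0.147, 0.989, -0.001], [0.989, 0.147, -0.001], [-0.001, -0.001, -1.0]]
force: [0.6, 0.3, -0.0]
finger_gap: -0.002
grasp_force: 0.0
```

Emit:
apply_moves([
  [[0,0,-15],[0,0,0],-1],
  [[0,0,-35],[0,0,0],-1],
  [[0,0,-35],[0,0,0],-1],
  [[0,0,-35],[0,0,0],-1],
  [[10,-7,-15],[0,0,0],-1],
  [[30,-20,0],[0,0,0],-1],
  [[30,-20,0],[0,0,0],-1],
  [[30,-20,0],[0,0,0],-1],
  [[30,-20,0],[0,0,0],1],
  [[30,-20,0],[0,0,0],1],
  [[30,-20,0],[0,0,0],1],
  [[30,-20,0],[0,0,0],1],
])

```text
time_s: 14.93
tool_pos: [0.4552, 0.1112, 0.2262]
orientation: [[-0.147, 0.989, 0.0], [0.989, 0.147, -0.0], [-0.0, 0.0, -1.0]]
force: [0.2, 0.3, 0.2]
finger_gap: 0.571
grasp_force: 0.0
```

Emit:
apply_moves([
  [[30,-20,0],[0,0,0],1],
  [[15,-11,15],[0,0,0],1],
  [[3,-3,20],[0,0,0],1],
  [[0,0,20],[0,0,0],1],
  [[0,0,10],[0,0,0],1],
  [[0,0,5],[0,0,0],1],
  [[0,0,0],[0,0,0],1],
  [[0,0,0],[0,0,0],1],
  [[0,0,0],[0,0,0],1],
])

```text
time_s: 15.68
tool_pos: [0.4166, 0.1532, 0.1571]
orientation: [[-0.147, 0.989, 0.001], [0.989, 0.147, 0.0], [0.0, 0.001, -1.0]]
force: [0.3, -0.0, -1.1]
finger_gap: 0.999
grasp_force: 0.0
```

```bash
python3 - <<'E'
from h import *
f=grab('wrist','w4.png'); marks('wrist',f,['lock_cap_mid'])
for m in r.outline_of('wrist','lock_cap_mid')[:1]:
    ys,xs=np.nonzero(m['pixels']);print(m['confidence'],xs.min(),xs.max(),ys.min(),ys.max())
f=grab('top','top2.png'); marks('top',f,['button0_top','button1_top','button2_top','lock_cap_mid'])
o=r.get_obs();print(o['time_s'],o['tool_pos'],o['force'],o['finger_gap'])
E
```

```text
wrist lock_cap_mid 0.66 [0.415  0.1505 0.0204]
0.83 245 295 174 229
top button0_top 0.45 [0.6113 0.0658 0.0962]
top button1_top 0.66 [ 0.6192 -0.0081  0.0884]
top button2_top 0.68 [ 0.6399 -0.0867  0.0905]
16.0833 [0.41597882 0.15332087 0.15657343] [-0.61392288 -0.60554475 -0.01392134] 0.9989086637972445
```

View pics/w4.png

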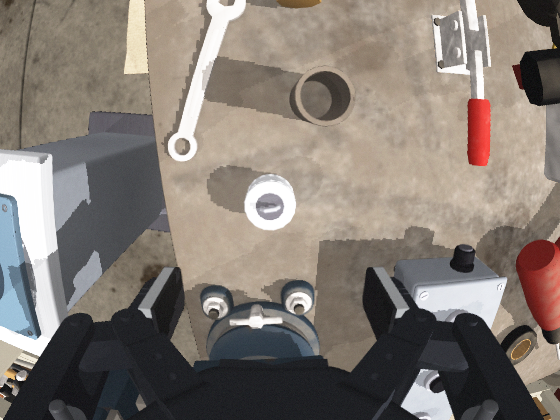

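```bash
python3 - <<'E'
from h import *
f=grab('wrist'); 
for uv in((270,204),(270.5,229),(245,204),(295,204)): print(onz(f,uv,.034,True))
g=cv2.cvtColor(cv2.imread('pics/w4.png'),6)[160:245,230:310]
c=cv2.HoughCircles(cv2.resize(g,None,fx=3,fy=3),3,1.5,60,param1=150,param2=20,minRadius=60,maxRadius=85);print(c[0][:2]/3 if c is not None else 0)
E
```

```text
[0.41334711 0.15346495 0.034     ]
[0.41703634 0.13109615 0.034     ]
[0.39229748 0.15035566 0.034     ]
[0.43436133 0.15659289 0.034     ]
[[39.75 44.25 25.85]]
```

Emit:
apply_moves([
  [[0.4,-2.8,15],[0,0,0],1],
  [[0,0,30],[0,0,0],1],
  [[0,0,30],[0,0,0],1],
  [[0,0,30],[0,0,0],1],
  [[0,0,25],[0,0,0],1],
  [[0,0,13],[0,0,0],1],
  [[0,0,6],[0,0,0],1],
  [[0,0,3],[0,0,0],1],
  [[0,0,0],[0,0,0],1],
  [[0,0,0],[0,0,0],1],
  [[0,0,0],[0,0,0],0.3],
  [[0,0,0],[0,0,0],0],
])

```text
time_s: 17.13
tool_pos: [0.4137, 0.1536, 0.0052]
orientation: [[-0.148, 0.989, 0.002], [0.989, 0.148, 0.001], [0.001, 0.002, -1.0]]
force: [-0.0, 0.5, 0.1]
finger_gap: 0.748
grasp_force: 0.0
```

Emit:
apply_moves([
  [[0,0,0],[0,0,0],-0.2],
  [[0,0,0],[0,0,0],-0.4],
  [[0,0,0],[0,0,0],-1],
  [[0,0,0],[0,0,0],-1],
  [[0,0,0],[0,0,0],-1],
  [[0,0,0],[0,0,0],-1],
])

```text
time_s: 17.63
tool_pos: [0.4135, 0.1535, 0.0052]
orientation: [[-0.147, 0.989, 0.001], [0.989, 0.147, 0.001], [0.001, 0.001, -1.0]]
force: [-1.1, -0.2, 11.1]
finger_gap: 0.5
grasp_force: 59.4
```

Emit:
apply_moves([
  [[0,0,-3],[0,0,0],-1],
  [[0,0,-10],[0,0,0],-1],
  [[0,0,-20],[0,0,0],-1],
  [[0,0,-30],[0,0,0],-1],
  [[0,0,-35],[0,0,0],-1],
  [[0,0,-35],[0,0,0],-1],
  [[0,0,-30],[0,0,0],-1],
  [[0,0,-20],[0,0,0],-1],
  [[0,0,-8],[0,0,0],-1],
  [[0,0,0],[0,0,0],-1],
  [[0,0,0],[0,0,0],-1],
  [[0,0,0],[0,0,0],-1],
])

```text
time_s: 18.63
tool_pos: [0.4119, 0.1528, 0.1941]
orientation: [[-0.148, 0.989, -0.002], [0.989, 0.148, -0.001], [-0.001, -0.003, -1.0]]
force: [0.2, -0.2, -1.5]
finger_gap: 0.499
grasp_force: 61.1
```

```bash
python3 - <<'E'
from h import *
f=grab('wrist','w5.png'); marks('wrist',f,['lock_cap_mid'])
for m in r.outline_of('wrist','lock_cap_mid')[:1]:
    ys,xs=np.nonzero(m['pixels']);print(m['confidence'],xs.min(),xs.max(),ys.min(),ys.max())
o=r.get_obs();print(o['time_s'],o['tool_pos'],np.round(o['orientation'],4),o['force'],o['finger_gap'])
f=grab('top','top3.png')
a=cv2.resize(f['img'][120:220,270:430,::-1],None,fx=3,fy=3)
b=cv2.resize(cv2.imread('pics/w5.png')[180:360,160:390],None,fx=2,fy=2)
w=max(a.shape[1],b.shape[1]);P=lambda i:cv2.copyMakeBorder(i,0,0,0,w-i.shape[1],0)
cv2.imwrite('pics/c5.png',np.vstack([P(b),P(a)])[:600])
E
```

```text
wrist lock_cap_mid 0.68 [0.4146 0.1528 0.2103]
0.79 223 323 235 347
18.7833 [0.41223676 0.15276204 0.19415347] [[-0.1474  0.9891 -0.0023]
 [ 0.9891  0.1474 -0.0015]
 [-0.0012 -0.0025 -1.    ]] [ 0.39348437 -0.07676971 -0.83566341] 0.4962104865519104
```

View pics/c5.png

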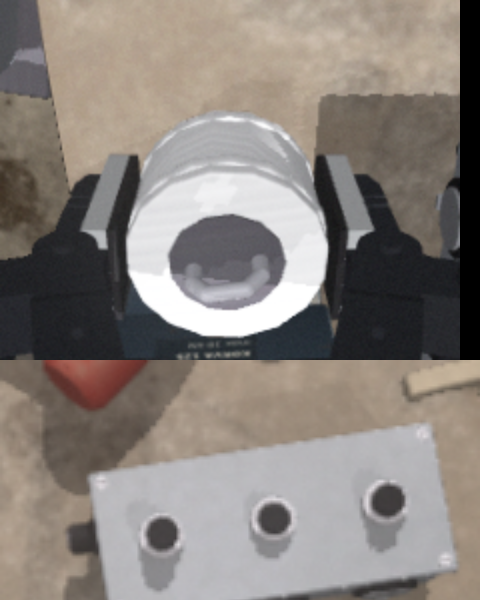

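Emit:
apply_moves([
  [[-10,10,0],[0,0,0],-1],
  [[-22,23,0],[0,0,0],-1],
  [[-22,23,0],[0,0,0],-1],
  [[-22,23,0],[0,0,0],-1],
  [[-22,23,0],[0,0,0],-1],
  [[-22,23,0],[0,0,0],-1],
  [[-22,23,0],[0,0,0],-1],
  [[-20,21,10],[0,0,0],-1],
  [[-11,12,12],[0,0,0],-1],
  [[-4,4,6],[0,0,0],-1],
  [[0,0,2],[0,0,0],-1],
  [[0,0,0],[0,0,0],-1],
])

```text
time_s: 19.83
tool_pos: [0.6208, 0.0061, 0.1641]
orientation: [[-0.148, 0.989, -0.003], [0.989, 0.148, 0.0], [0.001, -0.003, -1.0]]
force: [0.2, 0.3, -1.2]
finger_gap: 0.497
grasp_force: 61.1
```

Emit:
apply_moves([
  [[0,0,0],[0,0,0],-1],
  [[0,0,0],[0,0,0],-1],
  [[0,0,0],[0,0,0],-1],
])

```text
time_s: 20.08
tool_pos: [0.6219, 0.0065, 0.1661]
orientation: [[-0.149, 0.989, 0.001], [0.989, 0.149, 0.001], [0.001, 0.001, -1.0]]
force: [-0.7, -0.2, -1.7]
finger_gap: 0.501
grasp_force: 61.1
```

```bash
python3 - <<'E'
from h import *
f=grab('wrist','w6.png')
o=r.get_obs();print(o['time_s'],o['tool_pos'],np.round(o['orientation'],4),o['finger_gap'])
T=o['tool_pos'];R=np.array(o['orientation'])
c0,_=ray(f,(300,200),True);print('cam in tool',R.T@(c0-T))
for m in r.outline_of('wrist','lock_cap_mid')[:1]:
    ys,xs=np.nonzero(m['pixels']);print('cap',m['confidence'],xs.min(),xs.max(),ys.min(),ys.max())
p=onz(f,(274,305),T[2]-.0052+.034,True);print('cap crown in tool',R.T@(p-T))
for m in r.outline_of('wrist','button0')[:3]:
    ys,xs=np.nonzero(m['pixels']);print('btn',m['confidence'],xs.min(),xs.max(),ys.min(),ys.max())
    p=onz(f,(xs.mean(),ys.mean()),.093,True);print(p,R.T@(p-T))
cv2.imwrite('pics/w6c.png',cv2.resize(f['img'][150:350,180:380,::-1],None,fx=3,fy=3))
import pickle;pickle.dump(({k:f[k] for k in f},T,R),open('w6.pkl','wb'))
E
```

```text
20.1333 [0.62202285 0.00627515 0.16608241] [[-1.485e-01  9.889e-01  8.000e-04]
 [ 9.889e-01  1.485e-01  5.000e-04]
 [ 4.000e-04  8.000e-04 -1.000e+00]] 0.4987481418888475
cam in tool [ 0.07836659  0.00022016 -0.14234504]
cap 0.61 223 323 234 347
cap crown in tool [ 0.00140798  0.00046405 -0.02879908]
btn 0.88 256 289 112 146
[0.61191258 0.07188436 0.093     ] [ 0.0663553  -0.00031496  0.07310746]
btn 0.19 196 347 48 350
[0.61537441 0.04978362 0.093     ] [ 0.04398552 -0.0001741   0.07309905]
```

View pics/w6c.png

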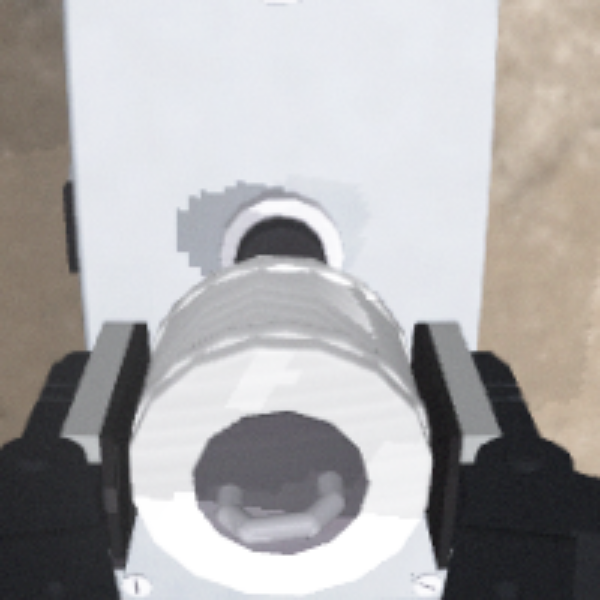

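```bash
python3 - <<'E'
from h import *
import pickle
f,T,R=pickle.load(open('w6.pkl','rb'))
for uv in((273.5,347.7),(273.5,261.7),(223.5,300),(323.5,300)):
    print(uv,R.T@(onz(f,uv,T[2]+.0288,True)-T))
E
```

```text
(273.5, 347.7) [-0.02261939  0.00025563 -0.02880841]
(273.5, 261.7) [ 0.0217525   0.00025805 -0.02879151]
(223.5, 300) [ 0.00360025 -0.02054024 -0.02881596]
(323.5, 300) [ 0.00355961  0.02106221 -0.0287809 ]
```

Emit:
apply_moves([
  [[8,-0.5,0],[0,0,0],-1],
  [[18,0,0],[0,0,0],-1],
  [[20,0,0],[0,0,0],-1],
  [[14,0,0],[0,0,0],-1],
  [[6.8,0,0],[0,0,0],-1],
  [[0,0,10],[0,0,0],-1],
  [[0,0,20],[0,0,0],-1],
  [[0,0,20],[0,0,0],-1],
  [[0,0,10],[0,0,0],-1],
  [[0,0,3],[0,0,0],-1],
  [[0,0,0],[0,0,0],-1],
  [[0,0,0],[0,0,0],-1],
])

```text
time_s: 21.23
tool_pos: [0.6124, 0.0709, 0.103]
orientation: [[-0.147, 0.989, 0.001], [0.989, 0.147, -0.0], [-0.0, 0.001, -1.0]]
force: [0.1, -0.5, -0.5]
finger_gap: 0.493
grasp_force: 61.1
```

```bash
python3 - <<'E'
from h import *
f=grab('wrist','w7.png');o=r.get_obs();print(o['time_s'],o['tool_pos'],np.round(o['orientation'],4),o['force'])
T=o['tool_pos'];R=np.array(o['orientation']);print('seat0 in tool',R.T@(np.array([.6119,.0719,.07])-T))
g=grab('scene');cv2.imwrite('pics/s7.png',cv2.resize(g['img'][140:260,210:370,::-1],None,fx=5,fy=5))
E
```

```text
21.2833 [0.61265264 0.07107826 0.10334067] [[-1.469e-01  9.891e-01  1.700e-03]
 [ 9.891e-01  1.469e-01  0.000e+00]
 [-2.000e-04  1.700e-03 -1.000e+00]] [ 0.68107951  0.58553262 -0.14660974]
seat0 in tool [ 0.0009308  -0.00068042  0.03333936]
```

Emit:
apply_moves([
  [[1,-0.6,0],[0,0,0],-1],
  [[0,0,3],[0,0,0],-1],
  [[0,0,5],[0,0,0],-1],
  [[0,0,5],[0,0,0],-1],
  [[0,0,3],[0,0,0],-1],
  [[0,0,0],[0,0,0],-1],
  [[0,0,0],[0,0,0],-1],
  [[0,0,0],[0,0,0],-1],
])

```text
time_s: 22.0
tool_pos: [0.6111, 0.0723, 0.0864]
orientation: [[-0.147, 0.989, 0.0], [0.989, 0.147, -0.0], [-0.0, -0.0, -1.0]]
force: [-0.3, 0.2, -1.4]
finger_gap: 0.5
grasp_force: 61.1
```

Emit:
apply_moves([
  [[0,0.4,0.8],[0,0,0],-1],
  [[0,0,1],[0,0,0],-1],
  [[0,0,1],[0,0,0],-1],
  [[0,0,1],[0,0,0],-1],
  [[0,0,1],[0,0,0],-1],
  [[0,0,0],[0,0,0],-1],
  [[0,0,0],[0,0,0],-1],
])

```text
time_s: 22.58
tool_pos: [0.6114, 0.0724, 0.0815]
orientation: [[-0.147, 0.989, -0.0], [0.989, 0.147, -0.0], [-0.0, -0.0, -1.0]]
force: [0.3, -0.5, -1.0]
finger_gap: 0.5
grasp_force: 61.1
```

Emit:
apply_moves([
  [[0,0,1],[0,0,0],-1],
  [[0,0,1],[0,0,0],-1],
  [[0,0,1],[0,0,0],-1],
  [[0,0,1],[0,0,0],-1],
  [[0,0,0],[0,0,0],-1],
  [[0,0,0],[0,0,0],-1],
  [[0,0,0],[0,0,0],-1],
])

```text
time_s: 23.17
tool_pos: [0.6114, 0.0724, 0.0776]
orientation: [[-0.148, 0.989, 0.0], [0.989, 0.148, -0.0], [-0.0, 0.0, -1.0]]
force: [0.0, -0.5, -2.1]
finger_gap: 0.497
grasp_force: 61.1
```

Emit:
apply_moves([
  [[0,0,0.7],[0,0,0],-1],
  [[0,0,0.7],[0,0,0],-1],
  [[0,0,0.6],[0,0,0],-1],
  [[0,0,0],[0,0,0],-1],
  [[0,0,0],[0,0,0],-1],
])

```text
time_s: 23.58
tool_pos: [0.6114, 0.0724, 0.0755]
orientation: [[-0.148, 0.989, -0.0], [0.989, 0.148, -0.0], [-0.0, -0.0, -1.0]]
force: [0.0, -0.5, -1.6]
finger_gap: 0.5
grasp_force: 61.1
```

Emit:
apply_moves([
  [[0,0,0.3],[0,0,0],-1],
  [[0,0,0.3],[0,0,0],-1],
  [[0,0,0],[0,0,0],-1],
  [[0,0,0],[0,0,0],-1],
])

```text
time_s: 23.92
tool_pos: [0.6115, 0.0724, 0.0753]
orientation: [[-0.147, 0.989, 0.0], [0.989, 0.147, 0.0], [0.0, 0.0, -1.0]]
force: [-2.5, -0.1, 4.1]
finger_gap: 0.501
grasp_force: 61.6
```

Emit:
apply_moves([
  [[0,0,0],[0,0,0],0.15],
  [[0,0,0],[0,0,0],0.4],
  [[0,0,0],[0,0,0],0.5],
  [[0,0,0],[0,0,0],0.5],
  [[0,0,0],[0,0,0],0.5],
  [[0,0,-5],[0,0,0],0.5],
  [[0,0,-15],[0,0,0],0.5],
  [[0,0,-30],[0,0,0],0.5],
  [[0,0,-30],[0,0,0],0.5],
  [[0,0,-20],[0,0,0],0.5],
  [[-20,0,-10],[0,0,0],0.5],
  [[-30,0,0],[0,0,0],0.5],
])

```text
time_s: 24.92
tool_pos: [0.6207, 0.0268, 0.1884]
orientation: [[-0.154, 0.988, 0.005], [0.988, 0.154, 0.003], [0.002, 0.006, -1.0]]
force: [1.6, 0.3, -0.0]
finger_gap: 0.752
grasp_force: 0.0
```

Emit:
apply_moves([
  [[-10,0,0],[0,0,0],0.5],
  [[0,0,0],[0,0,0],0.5],
  [[0,0,0],[0,0,0],0.5],
  [[0,0,0],[0,0,0],0.5],
])

```text
time_s: 25.25
tool_pos: [0.6199, 0.0148, 0.1846]
orientation: [[-0.149, 0.989, -0.001], [0.989, 0.149, 0.001], [0.001, -0.001, -1.0]]
force: [-0.4, 0.3, -0.3]
finger_gap: 0.747
grasp_force: 0.0
```

```bash
python3 - <<'E'
from h import *
f=grab('wrist','w8.png'); marks('wrist',f,['lock_cap_mid','seat0'])
g=grab('scene'); marks('scene',g,['lock_cap_mid','button1_top','button2_top'])
o=r.get_obs();print(o['time_s'],o['tool_pos'],o['force'])
a=cv2.resize(g['img'][150:260,220:370,::-1],None,fx=3.6,fy=3.6,interpolation=2)[:400]
b=f['img'][60:340,140:400,::-1];b=cv2.copyMakeBorder(b,0,400-280,0,0,0)
cv2.imwrite('pics/c8.png',np.hstack([a,b])[:600,:800])
E
```

```text
wrist lock_cap_mid 0.82 [0.6124 0.0711 0.0915]
wrist seat0 0.83 [ 0.6368 -0.0842  0.0725]
wrist seat0 0.73 [ 0.6244 -0.0091  0.0729]
scene lock_cap_mid 0.95 [0.6116 0.069  0.0902]
scene lock_cap_mid 0.41 [0.6138 0.0706 0.0714]
scene button1_top 0.59 [ 0.6237 -0.002   0.0896]
scene button2_top 0.64 [ 0.6407 -0.0852  0.0902]
25.6 [0.62022335 0.01365735 0.1849214 ] [ 0.33934823  0.08800876 -0.00134564]Traceback (most recent call last):
  File "<stdin>", line 7, in <module>
    return _nx.concatenate(arrs, 1, dtype=dtype, casting=casting)
           ~~~~~~~~~~~~~~~^^^^^^^^^^^^^^^^^^^^^^^^^^^^^^^^^^^^^^^
ValueError: all the input array dimensions except for the concatenation axis must match exactly, but along dimension 0, the array at index 0 has size 396 and the array at index 1 has size 400
```

```bash
python3 - <<'E'
from h import *
g=grab('scene')
a=cv2.resize(g['img'][150:260,220:370,::-1],(540,396),interpolation=2)
b=cv2.imread('pics/w8.png')[0:396,140:400]
cv2.imwrite('pics/c8.png',np.hstack([a,b]))
E
```

```text
(no output)
```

View pics/c8.png

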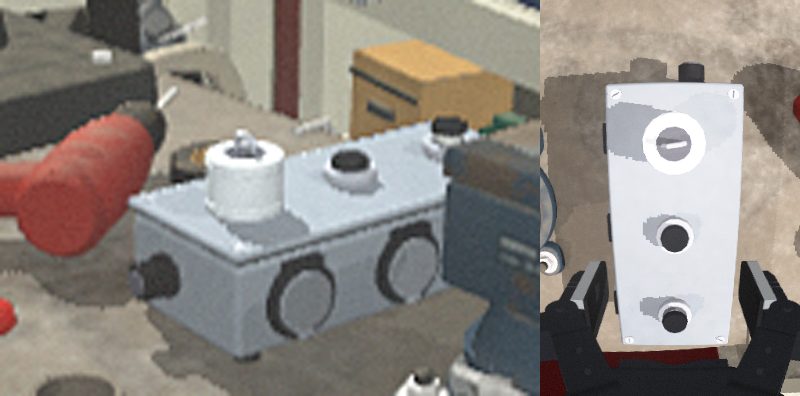

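```bash
python3 -c "
from bench import r
print(r.sign_off())"
```

```text
the job is handed in; nothing more can be done
None
```

The job is handed in: breakers 1 and 2 snapped over at about 6 N and 5 N, and the lock-out cap is seated and released over breaker 0, the worn one (soft at about 3 N to 8 mm deep). The hand-in gave no verdict, and I judged breaker 2's depth from the force drop rather than measuring it again.

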